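# Load the stacked samples into their imaging adapters

### The arm

A 6-joint arm with a two-finger parallel gripper is mounted at the origin on the work surface. World frame = base frame: x ahead of the robot, y to its left, z up, the work surface at z = 0. Lengths are in mm, angles in rad, forces in N, time in s.
With the tool pointing down it reaches from about 250 to 800 mm from the base axis. Payload 3.9 kg.
Tool frame: the origin (TCP) lies on the front face of the gripper's body, between the roots of the fingers; the fingertips stand 73 mm ahead of it and the grasp point (between the pads) lies 54 mm ahead of it; z points along the fingers, y is the line along which they close (so a half turn about z gives the same grasp; the last joint's range is limited). The gripper opens to 85 mm and grips with 20 to 120 N. Pads are 22 mm wide; open, the fingers measure 114 mm over their backs; the gripper's body (76 mm by 85 mm) begins 54 mm behind the grasp point. The pads swing forward as they close: fully open they stand 13 mm farther back than shut.
Start: joints at [1.167, 0.26, -0.138, 1.173, 0, 1.571], TCP at [206.275, 482.769, 303.904] pointing down, gripper open.
Joint ranges: [-2.78, 2.78], [-0.83, 1.72], [-1.28, 1.37], [-1.9, 2.12], [-1.57, 1.48], [-3.14, 3.14]. Speed limits (rad/s): [2.57, 2.57, 3.14, 3.14, 3.14, 3.14].

### API

Orientations are given as a unit quaternion [x, y, z, w].
In Python, from workcell import * gives the robot as it stands.
- The arm moves only by the shell command python3 -m jog 'ROWS' [FORCE]. ROWS is JSON, a list of rows, each a list of 3 entries, a list of its own where there are three numbers: the finger opening in mm, from 0 to 85.4, then the shift along the tool's x, y, z in mm, then the turn about the tool's z in degrees. A call has 1 to 10 rows; each row is the pose to reach, as a shift and turn from the pose commanded when the call began, along the tool's axes at that moment; what a row does not reach only later rows make up. A row lasts 1/8 s, in which the tool goes at most 62.5 mm and 10.7 degrees, less where a joint would pass 70% of its speed; a pose out of reach is approached as far as the arm can. A call with a gripper value outside its range is refused whole. The fingers move at their own pace and stop on an object; FORCE is the grip in N (left out, the last holds). Time passes only in rows, so rows that repeat a pose let the fingers close. It gives the time, the measured TCP pose, the force, the opening and the grip force at its end, in the units of the state.
- sense(): the state, without advancing time (a new reading comes with each control period).
- camera(name): name is "scene" or "top" or "wrist"; returns a dict with "color" (384x512x3 uint8, blue, green, red), "K" (3x3 intrinsics, pixels), "extrinsics" (4x4, takes a point from world to camera coordinates); the wrist camera has in their place "tool_from_camera" (4x4, takes a point from camera to tool coordinates, whose origin is the TCP and whose axes are the flange's). Camera axes: x right, y down, z forward; pixel columns grow to the right and rows downward; lengths in mm; the calibration is good to about 2 mm. The wrist camera is an equidistant fisheye: a pixel r from the principal point sees the ray r / f radians off the axis. A picture is of the moment at which its call begins: read the wrist's pose just before it. There is no depth.
- hand_in(): hands the job in; it is judged then, once.
Trained networks look in a picture, given as the dict that the camera call returned (one of the last four; its "shot" number tells which), for a name from the list of things; names that differ only in an ending like _2 or _b are one class to them, and where a whole thing is asked for, a point or a joint stands for the part that bears it (a point fixed in the world has none). Each returns a list of dicts, best first, with "p" (0 to 1); they miss things now and then, are a little off and sometimes report something else, mostly with a low value. They report only what shows in the picture. A call takes as long as a camera call. They do not tell look-alikes from the thing itself.
- trace(picture, query): "pixels" (384x512 bool, what is visible of it) and "xy" ([column, row] in pixels, amid what is visible of it).
The state is a dict: "time": time; "qpos": joint angles; "qvel": joint speeds; "joint_efforts": joint torques, N m; "tcp_pos": TCP position; "tcp_rot": TCP orientation; "wrist_force": force on the tool from outside, world axes, zero at the start; "ft_torque": the same for the moment, N m; "opening": finger opening in mm; "grasp_force": force on a finger pad.
Only numpy, scipy, OpenCV 4.12 (cv2) and the standard library are available. Lean on these libraries where they do the work, as an engineer would, in place of code of your own. Each camera call takes 0.05 s, during which the arm holds its last target. There are 200 camera calls.

### The job

Take the stack of samples apart and load each one into the dark imaging adapter made for it, so that the small dish, the chamber slide, the large dish and the flask each lie flat on the floor of the recess of their own shape and size. Keep the samples right side up all the way, and set them down rather than drop them. Do not shift or knock over the objective lens and the small oil bottle that stand between the adapters.

Things in the scene. Friction and masses are not known exactly. Their poses are not given: they have to be found in the camera images.
- small_dish: Small lidded culture dish, round, clear-white plastic, 14 mm high: foot 35 mm in diameter up to 5 mm, lid 38 mm in diameter above that. About 15 g. Starts on top of the stack. Origin: centre of its underside, z up.
- chamber_slide: Chamber slide: a 76 x 26 x 2 mm glass slide carrying a lidded plastic chamber block, 16 mm high in all; the lid, the upper 7 mm, is 58 x 26 mm. About 25 g. Second from the top of the stack, lying on the large dish at any angle. Origin: centre of its underside, x along its length, z up.
- large_dish: Large lidded culture dish, round, clear-white plastic, 17 mm high: foot 56 mm in diameter up to 6 mm, lid 60 mm in diameter above that. About 40 g. Third from the top of the stack, lying on the flask. Origin: centre of its underside, z up.
- flask: Flat culture flask with white screw cap, lying flat at the bottom of the stack; 96 mm long, 26 mm high, about 60 g. Its box-shaped body, 70 x 51 mm (51 along own y), is centred 13 mm from the origin towards own -x; neck and cap (25 mm in diameter) point to own +x. Origin: at underside level, midway along the whole length (48 mm to either end), z up.
- adapter_small_dish: Fixed dark imaging adapter, 127.8 (own x) x 85.5 (own y) x 14 mm high, origin at the centre of its underside, z up. Recess centred over the origin, its floor 9 mm above it, bare metal round a dark window, 5 mm deep: round, 43 mm in diameter (for the small dish). Upper 4 mm of the wall bevelled 45 degrees, mouth 4 mm wider all round.
- adapter_slide: Fixed dark imaging adapter, 127.8 (own x) x 85.5 (own y) x 14 mm high, origin at the centre of its underside, z up. Recess centred over the origin, its floor 9 mm above it, bare metal round a dark window, 5 mm deep: rectangular, 84 mm along its own x and 34 mm along its own y (for the chamber slide, either way round). Upper 4 mm of the wall bevelled 45 degrees, mouth 4 mm wider all round.
- adapter_large_dish: Fixed dark imaging adapter, 127.8 (own x) x 85.5 (own y) x 14 mm high, origin at the centre of its underside, z up. Recess centred over the origin, its floor 9 mm above it, bare metal round a dark window, 5 mm deep: round, 64 mm in diameter (for the large dish). Upper 4 mm of the wall bevelled 45 degrees, mouth 4 mm wider all round.
- adapter_flask: Fixed dark imaging adapter, 127.8 (own x) x 85.5 (own y) x 14 mm high, origin at the centre of its underside, z up. Recess centred over the origin, its floor 9 mm above it, bare metal round a dark window, 5 mm deep: rectangular, 104 mm along its own x and 59 mm along its own y, which takes the whole flask with its cap, either way round. Upper 4 mm of the wall bevelled 45 degrees, mouth 4 mm wider all round.
- objective: Bystander: steel and brass microscope objective lens standing nose up on the table, 29 mm in diameter, 47 mm high. Origin: centre of its underside, z up.
- oil_bottle: Bystander: small amber bottle with a black cap standing on the table, 26 mm in diameter, 58 mm high. Origin: centre of its underside, z up.
There are look-alikes about, which are no part of the job. Leave any brown look-alike of the small_dish alone.

How it is judged (in metres and radians):
At the end, for the whole second after the job is handed in: The small dish, chamber slide, large dish and flask each lie level (within 0.08 rad) on the floor of their own adapter's recess: origin within 8 mm of the adapter's centre in plan and no more than 2 mm above the recess floor, all released and at rest (horizontal distance between small_dish and adapter_small_dish below 0.008 m and z of small_dish in the frame of adapter_small_dish between 0.006 and 0.0112 m and angle between each of small_dish, chamber_slide, large_dish, flask's own z axis and vertical below 0.08 rad and linear speed of each of small_dish, chamber_slide, large_dish, flask below 0.02 m/s and horizontal distance between chamber_slide and adapter_slide below 0.008 m and z of chamber_slide in the frame of adapter_slide between 0.006 and 0.0112 m and horizontal distance between large_dish and adapter_large_dish below 0.008 m and z of large_dish in the frame of adapter_large_dish between 0.006 and 0.0112 m and horizontal distance between flask and adapter_flask below 0.008 m and z of flask in the frame of adapter_flask between 0.006 and 0.0112 m); the robot touches nothing.
It fails at once if a sample is tipped by more than 30 degrees (angle between any of small_dish, chamber_slide, large_dish, flask's own z axis and vertical above 0.52 rad).
It fails at once if a sample is dropped: it falls touching nothing, faster than 0.7 m/s (a fall of 25 mm) ((contact force between small_dish and anything else below 0.01 N and linear speed of small_dish above 0.7 m/s) or (contact force between chamber_slide and anything else below 0.01 N and linear speed of chamber_slide above 0.7 m/s) or (contact force between large_dish and anything else below 0.01 N and linear speed of large_dish above 0.7 m/s) or (contact force between flask and anything else below 0.01 N and linear speed of flask above 0.7 m/s)).
It fails at once if the objective lens is shifted by more than 15 mm or knocked over (distance of objective from where it was at the start of the episode above 0.015 m or angle between objective's own z axis and vertical above 0.4 rad).
It fails at once if the oil bottle is shifted by more than 15 mm or knocked over (distance of oil_bottle from where it was at the start of the episode above 0.015 m or angle between oil_bottle's own z axis and vertical above 0.4 rad).
It also fails if it takes over 136 s, if anything falls off the work surface, if the arm or the gripper's body presses on something with over 40 N, if the wrist force passes 120 N, or if a joint passes its speed limit or range.

## Working session

There is one attempt and no reset: what is moved stays moved. The work goes in short steps, Python scripts to look and compute and a shell command to move; the robot and the scene stay as the last step left them, time stands still between calls to the robot, and variables do not carry over. Pictures are saved under pics/ and viewed, at most 14 in all, crops included, and the job is handed in when it is done.

```bash
mkdir -p pics; ls; cat > h.py <<'E'
from workcell import *
import numpy as np, cv2
from scipy.spatial.transform import Rotation as R
def ray(p,px):
    K=p["K"];E=p["extrinsics"];d=np.linalg.inv(K)@[px[0],px[1],1]
    Ri=E[:3,:3].T;return -Ri@E[:3,3],Ri@d
def at(p,px,z):
    o,d=ray(p,px);return o+d*(z-o[2])/d[2]
def toolrays(p,px,s):
    K=p["K"];v=np.array([px[0]-K[0][2],px[1]-K[1][2]]);r=np.hypot(*v);th=r/K[0][0]
    d=np.r_[np.sin(th)*v/max(r,1e-9),np.cos(th)];T=np.array(p["tool_from_camera"])
    Q=R.from_quat(s["tcp_rot"]).as_matrix()
    return np.array(s["tcp_pos"])+Q@T[:3,3],Q@T[:3,:3]@d
def wat(p,px,s,z):
    o,d=toolrays(p,px,s);return o+d*(z-o[2])/d[2]
E
python3 - <<'E'
from h import *
s=sense();print(s)
a=camera("scene");b=camera("top");w=camera("wrist")
for n,i in(("scene",a),("top",b),("wrist",w)):
    cv2.imwrite(f"pics/{n}0.png",i["color"])
    print(n,np.round(i["K"],1).tolist(),np.round(i.get("extrinsics",i.get("tool_from_camera")),3).tolist())
N="small_dish chamber_slide large_dish flask adapter_small_dish adapter_slide adapter_large_dish adapter_flask objective oil_bottle".split()
for n in N:
    for r in trace(b,n)[:3]: print(n,round(r["p"],2),r["xy"],r["pixels"].sum(),np.round(at(b,r["xy"],14)[:2]))
E
```

```text
pics
{'time': 0.0, 'qpos': array([ 1.16699498e+00,  2.60675388e-01, -1.39385922e-01,  1.17267611e+00,
        2.40122459e-05,  1.57080900e+00]), 'qvel': array([ 1.00314589e-03,  7.81789890e-04, -6.30629130e-05, -7.23811167e-04,
       -1.29998104e-03, -5.67763148e-04]), 'joint_efforts': array([ 2.87750681e-04, -4.05673707e+01,  2.53924459e+01,  1.88201037e-02,
       -3.33096511e-05, -7.59955469e-06]), 'tcp_pos': array([206.06446756, 482.28400036, 303.0628988 ]), 'tcp_rot': array([ 2.00537884e-01,  9.79685467e-01, -9.48423587e-04, -2.06381194e-04]), 'wrist_force': array([0.46453703, 0.4944428 , 0.08657071]), 'ft_torque': array([-0.03319933, -0.00565791,  0.00453906]), 'grasp_force': 0.0, 'opening': 85.52588291993546}
scene [[348.8, 0.0, 255.1], [0.0, 348.8, 188.6], [0.0, 0.0, 1.0]] [[-0.529, 0.849, -0.008, 312.195], [0.653, 0.401, -0.643, -311.707], [-0.543, -0.345, -0.766, 1241.053], [0.0, 0.0, 0.0, 1.0]]
top [[351.9, 0.0, 251.5], [0.0, 351.9, 193.8], [0.0, 0.0, 1.0]] [[-0.0, -1.0, 0.018, 3.133], [-0.995, -0.002, -0.097, 549.096], [0.097, -0.018, -0.995, 1008.175], [0.0, 0.0, 0.0, 1.0]]
wrist [[297.3, 0.0, 251.4], [0.0, 297.3, 194.0], [0.0, 0.0, 1.0]] [[-0.0, -0.956, -0.293, 74.893], [1.0, -0.0, -0.0, 1.182], [-0.0, -0.293, 0.956, -69.258], [0.0, 0.0, 0.0, 1.0]]
small_dish 0.68 [131.2, 222.8] 149 [464. 357.]
small_dish 0.64 [163.6, 196.1] 143 [543. 264.]
large_dish 0.65 [136.3, 222.2] 125 [466. 342.]
flask 0.77 [137.7, 237.2] 169 [422. 336.]
adapter_small_dish 0.93 [377.5, 224.7] 1245 [ 459. -371.]
adapter_small_dish 0.24 [191.8, 221.4] 73 [468. 179.]
adapter_slide 0.76 [301.5, 170.4] 1203 [ 621. -147.]
adapter_large_dish 0.61 [195.7, 155.1] 1188 [667. 171.]
adapter_flask 0.73 [257.2, 226.5] 1180 [454. -13.]
objective 0.5 [251.7, 165.5] 82 [636.   3.]
oil_bottle 0.44 [193.9, 221.1] 92 [469. 173.]
```

View pics/top0.png

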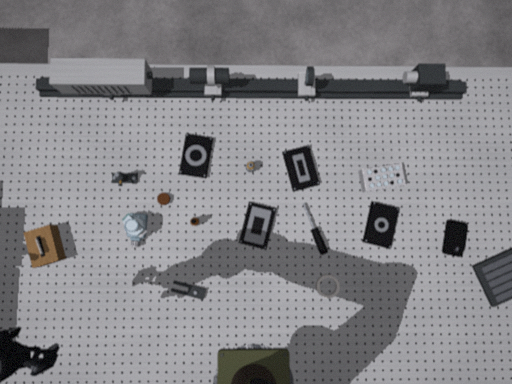

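View pics/wrist0.png

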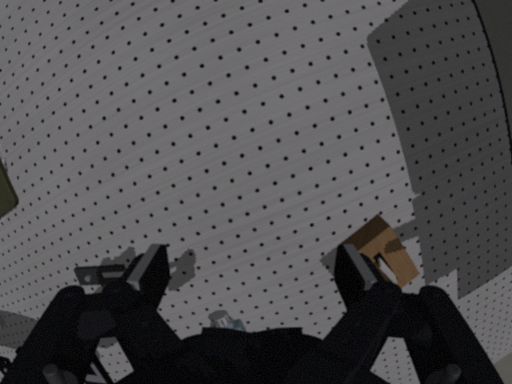

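View pics/scene0.png

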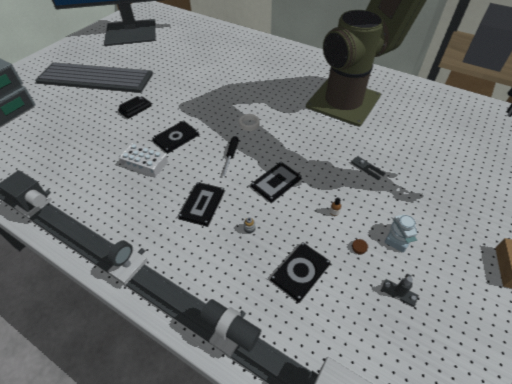

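```bash
python3 - <<'E'
from h import *
from scipy.optimize import least_squares
a=camera("scene");b=camera("top");w=camera("wrist")
def proj(p,X):
    c=(p["extrinsics"][:3,:3]@X.T).T+p["extrinsics"][:3,3]; u=c@p["K"].T; return u[:,:2]/u[:,2:]
# adapters: fit outline (convex hull of 8 corners) by mask overlap
B=np.array([[sx*63.9,sy*42.75,z] for z in(0,14) for sx in(-1,1) for sy in(-1,1)])
def sil(p,x,y,t):
    P=B@R.from_euler('z',t).as_matrix().T+[x,y,0]
    m=np.zeros((384*4,512*4),np.uint8);h=cv2.convexHull(((proj(p,P)+.5)*4).astype(np.float32));cv2.fillConvexPoly(m,np.int32(np.round(h)),255)
    return cv2.resize(m,(512,384),interpolation=cv2.INTER_AREA)/255.
from scipy.optimize import minimize
for n in "adapter_small_dish adapter_slide adapter_large_dish adapter_flask".split():
    ms=[]
    for p in(a,b):
        r=trace(p,n)
        m=cv2.morphologyEx(r[0]["pixels"].astype(np.uint8),cv2.MORPH_CLOSE,np.ones((9,9)));cs=cv2.findContours(m,0,1)[0];c=max(cs,key=cv2.contourArea);m=np.zeros((384,512));cv2.fillPoly(m,[cv2.convexHull(c)],1);ms.append(m);print(n,r[0]["p"],r[0]["xy"])
    i=at(b,trace(b,n)[0]["xy"],10)
    f=lambda q:sum(np.abs(sil(p,*(q*[10,10,.1]))-m).sum() for p,m in zip((a,b),ms))
    best=min((minimize(f,[i[0]/10,i[1]/10,t*10],method="Nelder-Mead",options=dict(initial_simplex=np.array([[i[0]/10,i[1]/10,t*10]]*4)+np.vstack([np.zeros(3),np.diag([.5,.5,1.])]))) for t in np.arange(0,3.1,.3)),key=lambda r:r.fun)
    print("  ",np.round(best.x*[10,10,.1*57.3],1),best.fun)
for n in("small_dish","chamber_slide","large_dish","flask","objective","oil_bottle"):
    for k,p in(("a",a),("b",b)):
        for r in trace(p,n)[:2]: 
            ys,xs=np.nonzero(r["pixels"]);print(n,k,round(r["p"],2),r["xy"],xs.min(),xs.max(),ys.min(),ys.max(),np.round(at(p,r["xy"],40)[:2]))
cv2.imwrite("pics/st.png",np.hstack([cv2.resize(p["color"][y-30:y+30,x-35:x+35],(399,342),interpolation=cv2.INTER_CUBIC) for p,x,y in((a,395,235),(b,140,220))]))
s=sense()
for px in([167,247],[337,247]):
    o,d=toolrays(w,px,s);Q=R.from_quat(s["tcp_rot"]).as_matrix().T;o=Q@(o-s["tcp_pos"]);d=Q@d
    print(o+d*((np.sign(px[0]-250)*42.7-o[1])/d[1]))
E
```

```text
adapter_small_dish 0.64 [175.7, 138.2]
adapter_small_dish 0.73 [378.1, 224.1]
   [ 459.5 -381.9  -13.6] 141.30588235294118
adapter_slide 0.79 [202.1, 203.9]
adapter_slide 0.6 [300.6, 170.4]
   [ 630.9 -143.7  194.6] 112.07450980392156
adapter_large_dish 0.77 [299.0, 272.9]
adapter_large_dish 0.83 [197.3, 155.7]
   [668.4 173.7 171.1] 154.34509803921569
adapter_flask 0.63 [276.2, 181.2]
adapter_flask 0.74 [259.6, 227.6]
   [458.4 -12.5 -14. ] 122.89803921568627
small_dish a 0.74 [361.7, 248.1] 351 368 239 254 [561. 274.]
small_dish a 0.66 [406.4, 222.9] 399 415 215 230 [436. 342.]
small_dish b 0.46 [134.7, 226.5] 125 138 218 231 [453. 338.]
small_dish b 0.46 [163.5, 196.9] 157 170 192 204 [539. 258.]
chamber_slide a 0.8 [407.7, 233.5] 393 416 216 241 [465. 353.]
chamber_slide a 0.69 [398.0, 232.1] 391 415 222 240 [473. 332.]
chamber_slide b 0.51 [137.4, 229.6] 122 145 213 237 [445. 330.]
large_dish a 0.61 [397.1, 232.7] 391 404 224 240 [476. 331.]
large_dish b 0.42 [137.3, 224.2] 127 145 215 235 [460. 331.]
flask a 0.81 [397.0, 244.2] 386 407 235 251 [508. 341.]
flask b 0.51 [137.7, 235.4] 127 147 213 245 [428. 329.]
objective a 0.69 [248.7, 225.3] 244 255 217 232 [645.  16.]
objective b 0.61 [252.0, 164.0] 246 255 161 171 [636.   2.]
oil_bottle b 0.62 [134.7, 237.4] 128 147 213 245 [422. 337.]
[  5.07911924 -42.7         64.80976966]
[ 9.6681542  42.7        55.90001286]
```

View pics/st.png

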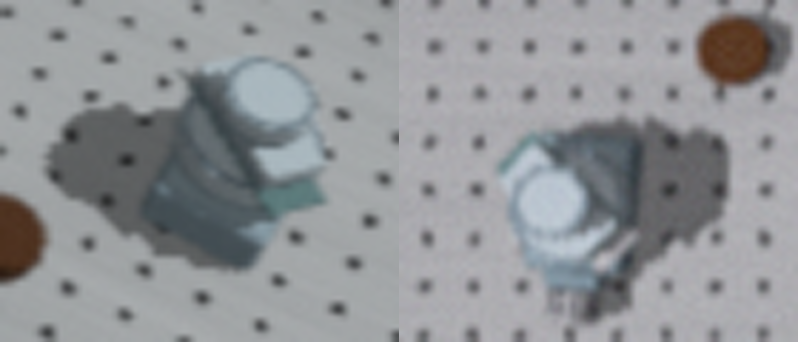

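```bash
cat >> h.py <<'E'
def shift(s,tgt):
    return np.round(R.from_quat(s["tcp_rot"]).as_matrix().T@(np.array(tgt)-s["tcp_pos"]),1)
def yaw(s):  # deg, world heading of tool y
    q=R.from_quat(s["tcp_rot"]).as_matrix();return np.degrees(np.arctan2(q[1,1],q[0,1]))
E
python3 - <<'E'
from h import *
b=camera("top");p=at(b,(131.1,224.7),73);s=sense();print(p,shift(s,[p[0],p[1],290]),yaw(s))
E
```

```text
[458.25841115 337.68624444  73.        ] [-288.7  -34.4   13.9] 66.86788155043243
```

```bash
python3 -m jog '[[85,[-60,-7,3],0],[85,[-120,-14,6],0],[85,[-180,-21,9],0],[85,[-240,-28,12],0],[85,[-288,-34,14],0],[85,[-288,-34,14],0],[85,[-288,-34,14],0]]'; python3 - <<'E'
from h import *
s=sense();w=camera("wrist");print(s["tcp_pos"],yaw(s))
cv2.imwrite("pics/w1.png",cv2.resize(w["color"],(768,576)))
for n in("small_dish","chamber_slide","large_dish","flask"):
    for r in trace(w,n)[:2]:
        ys,xs=np.nonzero(r["pixels"]);print(n,round(r["p"],2),r["xy"],xs.min(),xs.max(),ys.min(),ys.max())
E
```

```text
time: 2.92
tcp_pos: [457.5, 338.2, 289.7]
tcp_rot: [0.201, 0.98, -0.0, -0.0]
wrist_force: [0.3, -0.2, 0.3]
opening: 84.9
grasp_force: 0.0
[457.50757333 338.24838001 289.71430529] 66.83510328312862
small_dish 0.77 [253.1, 180.9] 234 270 163 200
small_dish 0.59 [225.4, 242.7] 212 238 230 257
chamber_slide 0.68 [232.7, 171.0] 216 289 153 197
large_dish 0.98 [260.0, 157.5] 230 279 146 194
large_dish 0.26 [54.9, 250.6] 22 85 216 290
flask 0.92 [239.5, 136.3] 224 268 118 203
flask 0.74 [234.1, 170.9] 218 288 153 197
```

View pics/w1.png

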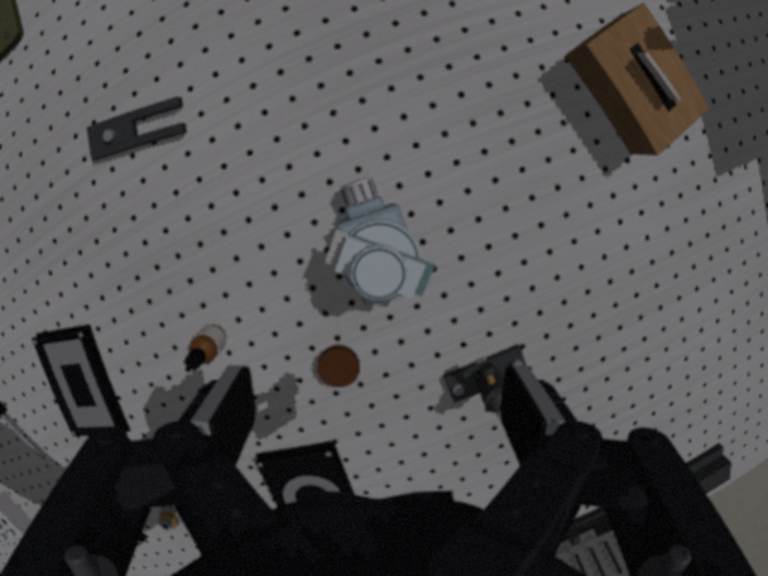

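```bash
python3 - <<'E'
from h import *
s=sense();w=camera("wrist")
W=lambda x,y,z:np.round(wat(w,(x/1.5,y/1.5),s,z)[:2],1)
print("dish",W(378,274,73),wat(w,(253.1,180.9),s,73))
l=W(334,246,46);r=W(427,280,46);print("slide",l,r,(l+r)/2,np.hypot(*(r-l)),np.degrees(np.arctan2(*(r-l)[::-1])))
c=W(358,188,13);bc=[W(338,224,26),W(399,206,26)];m=(bc[0]+bc[1])/2;print("flask cap",c,bc,np.hypot(*(bc[1]-bc[0])),np.degrees(np.arctan2(*(c-m)[::-1])),np.degrees(np.arctan2(*(bc[1]-bc[0])[::-1])))
print("obj/bottle etc")
for n in("objective","oil_bottle"):
  for r in trace(w,n)[:2]: print(n,r["p"],r["xy"],wat(w,r["xy"],s,30)[:2])
E
```

```text
dish [458.4 340.3] [457.12395757 342.0510692   73.        ]
slide [433.4 316.7] [483.2 368.9] [458.3 342.8] 72.14485428635919 46.347887280198584
flask cap [403.6 347. ] [array([422. , 323.1]), array([427.5, 370.6])] 47.81736086402093 179.59365376669103 83.39516450324602
obj/bottle etc
objective 0.46 [108.3, 343.3] [630.50420026   1.3582612 ]
oil_bottle 0.97 [134.9, 233.4] [471.21961972 171.57072145]
```

```bash
python3 -m jog '[[85,[1,3,30],-10],[85,[1,3,50],-20],[85,[1,3,70],-30],[85,[1,3,90],-40],[85,[1,3,100],-50],[85,[1,3,100],-60],[85,[1,3,100],-69],[85,[1,3,100],-69],[85,[1,3,100],-69]]'; python3 - <<'E'
from h import *
s=sense();w=camera("wrist");print(s["tcp_pos"],yaw(s),s["qpos"])
cv2.imwrite("pics/w2.png",cv2.resize(w["color"],(768,576)))
for n in("small_dish",):
    for r in trace(w,n)[:2]:
        ys,xs=np.nonzero(r["pixels"]);print(n,round(r["p"],2),r["xy"],xs.min(),xs.max(),ys.min(),ys.max(),wat(w,r["xy"],s,73))
E
```

```text
time: 4.45
tcp_pos: [458.0, 341.6, 190.0]
tcp_rot: [-0.389, 0.921, 0.0, 0.0]
wrist_force: [0.8, -0.2, 0.8]
opening: 85.3
grasp_force: 0.0
[457.95785435 341.6346747  190.0063613 ] 135.75091470257513 [ 6.40945109e-01  4.07496693e-01 -2.27932010e-01  9.35168160e-01
 -2.66601435e-05 -1.57558997e-01]
small_dish 0.82 [246.6, 214.1] 222 275 187 240 [458.07777664 337.97855644  73.        ]
small_dish 0.73 [138.0, 193.5] 116 154 175 213 [501.59748388 275.37586622  73.        ]
```

View pics/w2.png

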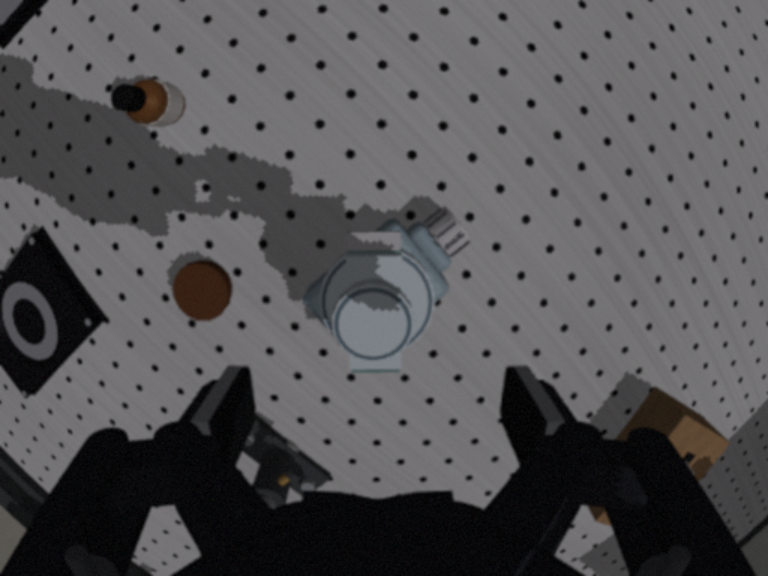

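```bash
python3 -m jog '[[85,[0,-2.5,30],0],[85,[0,-2.5,56],0],[85,[0,-2.5,56],0],[33,[0,-2.5,56],0],[33,[0,-2.5,56],0],[33,[0,-2.5,56],0],[33,[0,-2.5,56],0],[33,[0,-2.5,56],0],[33,[0,-2.5,56],0]]' 20; python3 - <<'E'
from h import *
s=sense();w=camera("wrist");print(s["tcp_pos"])
cv2.imwrite("pics/w3.png",w["color"])
E
```

```text
time: 5.68
tcp_pos: [460.4, 340.2, 135.2]
tcp_rot: [-0.39, 0.921, 0.0, 0.001]
wrist_force: [0.2, -1.1, 5.8]
opening: 37.2
grasp_force: 19.9
[460.41098356 340.2104996  135.16074962]
```

View pics/w3.png

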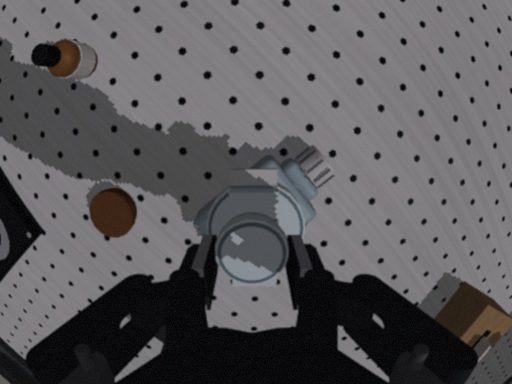

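```bash
python3 -m jog '[[33,[0,0,-20],0],[33,[0,0,-60],0],[33,[20,-20,-100],0],[33,[60,-58,-100],0],[33,[100,-96,-100],0],[33,[140,-134,-100],0],[33,[180,-172,-100],0],[33,[220,-211,-100],0],[33,[260,-249,-100],0]]' 20
python3 -m jog '[[33,[40,-38,0],0],[33,[80,-77,0],0],[33,[120,-115,0],0],[33,[160,-153,0],0],[33,[200,-191,0],0],[33,[240,-230,0],0],[33,[260,-249,0],0],[33,[260,-249,0],0],[33,[260,-249,0],0]]' 20; python3 - <<'E'
from h import *
s=sense();w=camera("wrist");print(s["tcp_pos"],yaw(s),s["qpos"])
cv2.imwrite("pics/w4.png",cv2.resize(w["color"],(768,576)))
for r in trace(w,"adapter_small_dish")[:2]:
        ys,xs=np.nonzero(r["pixels"]);print(round(r["p"],2),r["xy"],xs.min(),xs.max(),ys.min(),ys.max(),wat(w,r["xy"],s,14))
E
```

```text
time: 6.85
tcp_pos: [457.3, -22.0, 234.1]
tcp_rot: [-0.39, 0.921, -0.0, 0.0]
wrist_force: [1.1, 0.3, 0.1]
opening: 36.8
grasp_force: 20.2
time: 7.98
tcp_pos: [454.8, -379.4, 233.7]
tcp_rot: [-0.39, 0.921, 0.001, -0.0]
wrist_force: [-0.5, 0.5, -0.3]
opening: 36.6
grasp_force: 20.2
[ 454.79126187 -379.38853122  233.65441787] 135.87367937830464 [-6.95450017e-01  4.10883479e-01 -1.00073099e-01  1.06116509e+00
  4.74023978e-04 -1.49609682e+00]
0.59 [248.1, 174.7] 175 316 115 235 [ 452.84313942 -384.84688538   14.        ]
```

View pics/w4.png

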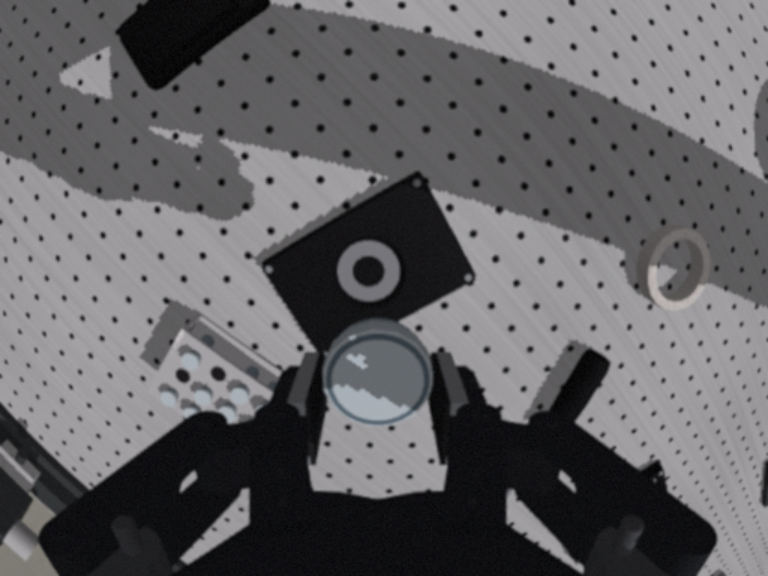

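```bash
python3 - <<'E'
from h import *
s=sense();w=camera("wrist")
g=cv2.cvtColor(w["color"],cv2.COLOR_BGR2GRAY)[155:205,215:275]
m=(g>85).astype(np.uint8);n,l,st,c=cv2.connectedComponentsWithStats(m);i=1+np.argmin([np.hypot(*(c[k]-[30,25]))+1000*(st[k,4]<100) for k in range(1,n)])
q=np.argwhere(l==i)[:,::-1]+[215,155];e=cv2.fitEllipse(cv2.convexHull(q.astype(np.int32)));print(st[i],e)
p=wat(w,e[0],s,9);print(p,shift(s,p))
E
```

```text
[ 10   5  41  40 941] ((245.2515869140625, 179.60914611816406), (39.63297653198242, 41.07037353515625), 96.10838317871094)
[ 459.73913381 -381.94358019    9.        ] [ -1.   -5.7 224.9]
```

```bash
python3 -m jog '[[33,[-5,-7,50],0],[33,[-5,-7,100],0],[33,[-5,-7,130],0],[33,[-5,-7,130],0],[33,[-5,-7,130],0]]' 20; python3 - <<'E'
from h import *
s=sense();w=camera("wrist");print(s["tcp_pos"],yaw(s))
cv2.imwrite("pics/w5.png",cv2.resize(w["color"][150:330,130:370],(800,600)))
E
```

```text
time: 8.75
tcp_pos: [464.5, -381.6, 105.3]
tcp_rot: [-0.39, 0.921, -0.001, 0.0]
wrist_force: [0.2, -1.1, -0.9]
opening: 36.6
grasp_force: 20.2
[ 464.50634977 -381.57147185  105.33923926] 135.91102333683008
```

View pics/w5.png

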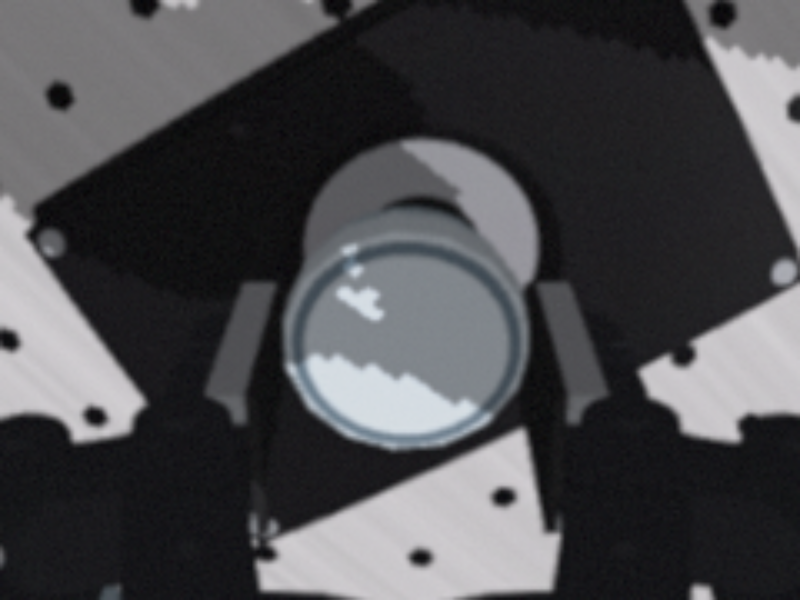

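```bash
python3 -m jog '[[33,[0,2.8,5],0],[33,[0,2.8,12],0],[33,[0,2.8,16],0],[33,[0,2.8,18],0],[33,[0,2.8,19],0],[33,[0,2.8,19],0]]'; python3 -c "
from h import *
s=sense();print(s['tcp_pos'],s['wrist_force'])"
```

```text
time: 9.55
tcp_pos: [461.4, -379.5, 85.6]
tcp_rot: [-0.39, 0.921, 0.0, -0.0]
wrist_force: [-2.3, 1.6, 6.0]
opening: 36.5
grasp_force: 23.2
[ 461.35857162 -379.47762087   85.56023864] [-2.28968536  1.57806213  6.01449668]
```

```bash
python3 -m jog '[[38,[0,0,0],0],[45,[0,0,-1],0],[55,[0,0,-2],0],[60,[0,0,-5],0],[60,[0,0,-30],0],[60,[0,0,-60],0],[60,[0,0,-110],0],[60,[0,0,-130],0],[60,[0,0,-130],0]]'; python3 - <<'E'
from h import *
s=sense();w=camera("wrist");print(s["tcp_pos"],yaw(s))
cv2.imwrite("pics/w6.png",cv2.resize(w["color"][100:280,130:370],(800,600)))
E
```

```text
time: 10.68
tcp_pos: [462.6, -380.4, 217.0]
tcp_rot: [-0.39, 0.921, -0.002, 0.001]
wrist_force: [1.1, 0.2, -0.1]
opening: 59.8
grasp_force: 0.0
[ 462.64589813 -380.40684257  216.97440515] 135.86473826000196
```

View pics/w6.png

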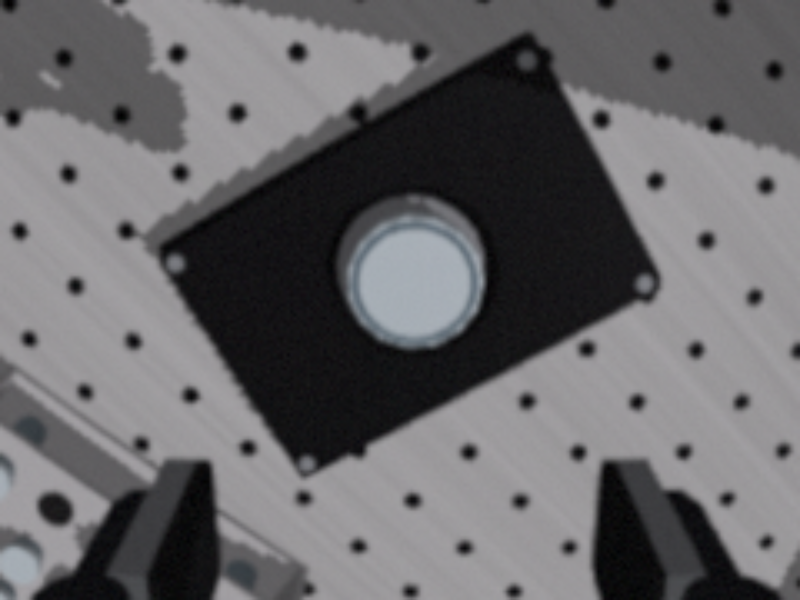

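```bash
python3 -c "
from h import *
s=sense();w=camera('wrist')
p=wat(w,(255.1,184.9),s,23);print(p,shift(s,p), shift(s,[461.36,-379.48,23]))"
python3 -m jog '[[60,[-43,42,0],0],[60,[-86,84,0],0],[60,[-129,126,0],0],[60,[-172,168,0],0],[60,[-215,210,0],0],[60,[-258,253,0],0]]'
python3 -m jog '[[60,[-43,42,0],0],[60,[-86,84,0],0],[60,[-129,126,0],0],[60,[-172,168,0],0],[60,[-215,210,10],0],[60,[-257,253,27],0],[60,[-257,253,27],0],[60,[-257,253,27],0]]'; python3 - <<'E'
from h import *
s=sense();w=camera("wrist");print(s["tcp_pos"],yaw(s))
cv2.imwrite("pics/w7.png",cv2.resize(w["color"][100:280,130:370],(800,600)))
for n in("chamber_slide","large_dish","flask"):
    for r in trace(w,n)[:1]:
        q=np.argwhere(r["pixels"])[:,::-1].astype(np.float32);print(n,round(r["p"],2),r["xy"],q.min(0),q.max(0),cv2.minAreaRect(q))
E
```

```text
[ 457.59788764 -378.82246443   23.        ] [  2.3   4.  192.3] [1.000e-01 8.000e-01 1.923e+02]
time: 11.52
tcp_pos: [458.5, -16.4, 213.3]
tcp_rot: [-0.389, 0.921, 0.001, -0.001]
wrist_force: [1.0, 0.2, -0.1]
opening: 59.9
grasp_force: 0.0
time: 12.52
tcp_pos: [456.0, 341.5, 186.2]
tcp_rot: [-0.39, 0.921, -0.001, -0.002]
wrist_force: [-0.8, -0.6, -0.6]
opening: 60.5
grasp_force: 0.0
[455.96319491 341.48252902 186.20078523] 135.89721519624618
chamber_slide 0.79 [247.0, 204.4] [228. 158.] [266. 252.] ((247.0, 205.0), (94.0, 38.0), 90.0)
large_dish 0.85 [267.7, 203.7] [210. 169.] [288. 237.] ((249.0, 203.0), (68.0, 78.0), 90.0)
flask 0.95 [284.7, 163.8] [199. 141.] [313. 217.] ((255.5212860107422, 180.46556091308594), (60.122825622558594, 120.36016845703125), 76.75948333740234)
```

View pics/w7.png

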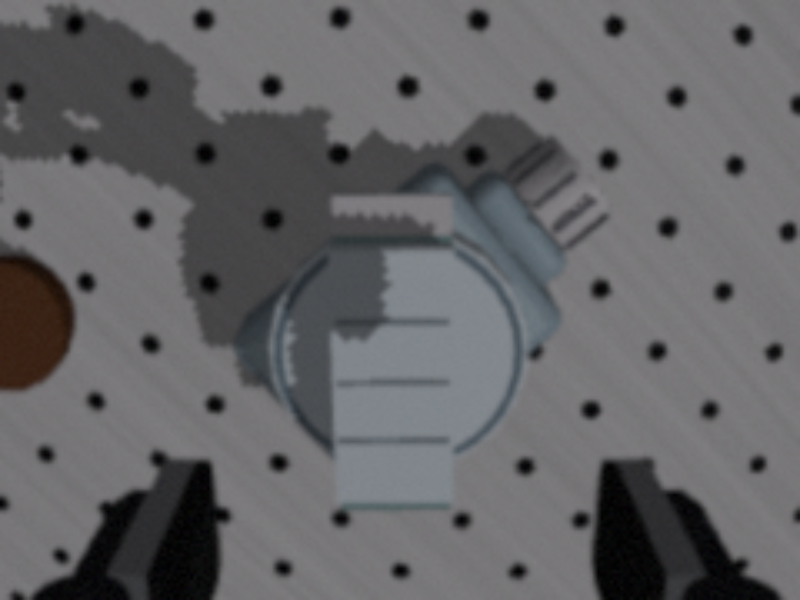

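```bash
python3 -c "
from h import *
s=sense();w=camera('wrist')
for r in (158.5,252): print(shift(s,wat(w,(247.7,r),s,44.5)))
for x in (210,288.5): print('big',shift(s,wat(w,(x,203),s,43)))
for r in (169.7,237): print('big',shift(s,wat(w,(249,r),s,43)))
"
```

```text
[ 35.4  -2.1 143.6]
[-40.5  -2.4 143.6]
big [  0.8 -31.1 145.1]
big [  0.8  29.  145.1]
big [ 26.8  -1.2 145.1]
big [-27.7  -1.3 145.1]
```

```bash
python3 -m jog '[[60,[-3.5,-2.8,40],0],[60,[-3.5,-2.8,65],0],[60,[-3.5,-2.8,65],0],[20,[-3.5,-2.8,65],0],[20,[-3.5,-2.8,65],0],[20,[-3.5,-2.8,65],0],[20,[-3.5,-2.8,65],0],[20,[-3.5,-2.8,65],0]]' 20
```

```text
time: 13.78
tcp_pos: [462.5, 343.5, 124.6]
tcp_rot: [-0.39, 0.921, 0.0, 0.002]
wrist_force: [-0.2, -1.1, 5.6]
opening: 25.0
grasp_force: 20.7
```

```bash
python3 -m jog '[[20,[0,0,-10],0],[20,[0,0,-50],0],[20,[11,-22,-90],0],[20,[34,-68,-100],0],[20,[57,-114,-100],5],[20,[80,-160,-100],10],[20,[103,-206,-100],15],[20,[126,-252,-100],20],[20,[149,-298,-100],25],[20,[172,-344,-100],31]]' 30
python3 -c "
from h import *
s=sense();print(s['tcp_pos'],yaw(s),shift(s,[632,-143,224]))"
```

```text
time: 15.02
tcp_pos: [588.9, -21.5, 223.4]
tcp_rot: [-0.128, 0.992, 0.0, 0.0]
wrist_force: [-0.4, 1.1, -0.2]
opening: 24.3
grasp_force: 29.8
[588.92972158 -21.53689985 223.41779423] 104.6800052087667 [ -10.9 -128.4   -0.6]
```

```bash
python3 -m jog '[[20,[-5,-50,0],0],[20,[-10,-100,0],0],[20,[-10,-130,0],0],[20,[-10,-130,0],0],[20,[-10,-130,0],0],[20,[-10,-130,0],0]]' 30
python3 - <<'E'
from h import *
s=sense();w=camera("wrist");print(s["tcp_pos"],yaw(s))
c=w["color"];cv2.imwrite("pics/w8.png",cv2.resize(c[90:294,115:387],(800,600)))
for n in("adapter_slide","chamber_slide"):
  for r in trace(w,n)[:1]:
    q=np.argwhere(r["pixels"])[:,::-1].astype(np.float32);print(n,round(r["p"],2),q.min(0),q.max(0),cv2.minAreaRect(q))
E
```

```text
time: 15.78
tcp_pos: [631.3, -141.8, 223.1]
tcp_rot: [-0.13, 0.992, 0.0, -0.0]
wrist_force: [0.2, -0.1, 0.1]
opening: 25.1
grasp_force: 29.8
[ 631.29426591 -141.8284408   223.07863559] 104.95142013605097
adapter_slide 0.58 [205. 116.] [292. 238.] ((248.5, 177.0), (122.0, 87.0), 90.0)
chamber_slide 0.6 [225. 166.] [279. 291.] ((252.0, 228.5), (125.0, 54.0), 90.0)
```

View pics/w8.png

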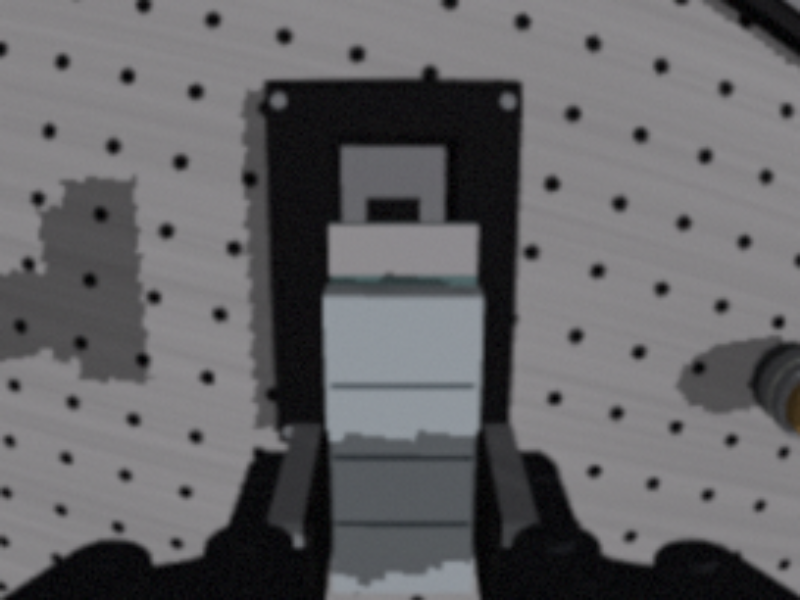

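```bash
python3 -c "
from h import *
s=sense();w=camera('wrist')
z=s['tcp_pos'][2]
a=shift(s,wat(w,(248.8,139.3),s,9));b=shift(s,wat(w,(252.4,166.2),s,z-79.6));print(a-[42,0,0],b-[38,0,0])
d=shift(s,wat(w,(249,90+82*.34),s,14));print(d-[63.9,0,0])
"
```

```text
[-1.000e-01 -1.400e+00  2.141e+02] [ 5.4  1.5 79.6]
[ -1.2  -1.2 209.1]
```

```bash
python3 -m jog '[[20,[-5.5,-2.4,50],0],[20,[-5.5,-2.4,95],0],[20,[-5.5,-2.4,119],0],[20,[-5.5,-2.4,119],0],[20,[-5.5,-2.4,119],0],[20,[-5.5,-2.4,119],0]]' 30
python3 - <<'E'
from h import *
s=sense();w=camera("wrist");print(s["tcp_pos"],yaw(s))
g=cv2.cvtColor(w["color"],cv2.COLOR_BGR2GRAY)
cv2.imwrite("pics/w9.png",w["color"])
np.set_printoptions(linewidth=400)
for r in range(130,186,5): print(r,g[r,190:316:2])
print(g[100:300,251])
E
```

```text
time: 16.73
tcp_pos: [638.8, -144.2, 105.8]
tcp_rot: [-0.129, 0.992, -0.001, 0.002]
wrist_force: [0.1, -0.2, 0.2]
opening: 24.7
grasp_force: 29.8
[ 638.82770877 -144.23307264  105.8344401 ] 104.86944019954574
130 [24 21 17 22 20 17 17 18 22 18 23 20 20 19 20 19 21 21 23 23 18 22 20 19 15 22 17 21 20 23 18 22 22 22 19 21 22 19 21 20 24 23 19 24 19 22 21 24 21 23 15 21 23 22 24 23 27 25 24 23 21 23 24]
135 [18 22 13 21 18 16 15 20 20 19 20 18 23 23 19 21 21 18 19 21 21 19 18 17 19 17 21 19 18 20 23 18 20 21 18 19 22 21 21 23 25 19 22 23 20 19 22 19 21 17 22 20 22 25 23 24 17 21 26 19 23 23 22]
140 [19 19 22 19 20 15 21 21 18 21 21 19 18 21 18 21 14 22 21 24 23 22 22 26 16 21 20 26 22 21 23 20 22 19 23 21 22 23 21 16 21 19 20 21 16 23 22 19 23 23 17 21 20 22 23 24 19 22 21 22 18 21 25]
145 [20 22 21 15 20 22 21 14 21 20 20 19 22 12 18 10 13 15 13 17 14 11 18 15  6 18 12 16 14 13 17 12 17 12 16  5 16 15 16 14 16 15 17 14 17 18 16 14 15 19 18 17 20 18 22 22 22 21 25 21 24 20 25]
150 [18 14 19 19 19 17 21 18 19 20 17 20 16 21 10 20 16 39 60 61 61 64 66 66 64 66 67 68 67 66 67 68 66 64 63 5
[... 1993 characters left out ...]
8  25  22  20  25  20  16  21  23  19  20  21  23  19  19  14  28  22  22  20  15  15  13   9  25  66 110 118 115 115 117 115 115 117 113 103  82  70  70  68  79 119 153 161 160 161 160 160 161 158 161 161 159 160 159 160 161 155 126  80  64  74  86  86  93 127 158 171 171 172 173 173 172 172
 172 171 170 170 173 171 172 172 172 172 173 171 171 172 172 172 171 170 172 173 166 132 107 142 169 174 171 170 172 172 172 172 171 172 172 172 173 172 172 165 128 103 102 103 101  86  62  76 101 102 102 103 104 103 103 102 105 102 101 103 103 102 104 103 102 102 104  99  76  65  94 103 105 103 103 104 104 101 102 100 104 102 103 103  99 115 144 166 172 171 173 165 132  60  18  17  18  12  14
  19  18]
```

```bash
python3 -c "
from h import *
s=sense();w=camera('wrist')
z=s['tcp_pos'][2]
print(s['tcp_pos'])
a=shift(s,wat(w,(254.5,149.8),s,9));b=shift(s,wat(w,(251.8,165.5),s,z-79.6));print(a-[42,0,0],b-[38,0,0])
d=shift(s,wat(w,(252,111.5),s,14));print(d-[63.9,0,0])
"
```

```text
[ 638.68117455 -144.19347267  105.67839541]
[ 7.3  2.8 96.5] [ 5.8  1.2 79.5]
[ 7.1  1.4 91.5]
```

```bash
python3 -m jog '[[20,[1.4,1.5,4],0],[20,[1.4,1.5,8],0],[20,[1.4,1.5,11],0],[20,[1.4,1.5,13],0],[20,[1.4,1.5,14.5],0],[20,[1.4,1.5,15],0],[20,[1.4,1.5,15],0]]'
```

```text
time: 17.7
tcp_pos: [635.6, -142.9, 90.6]
tcp_rot: [-0.129, 0.992, -0.0, 0.0]
wrist_force: [-4.5, 1.3, 10.6]
opening: 25.0
grasp_force: 30.9
```

```bash
python3 -m jog '[[26,[0,0,-0.5],0],[30,[0,0,-1],0],[40,[0,0,-1],0],[50,[0,0,-3],0],[60,[0,0,-15],0],[70,[0,0,-60],0],[85,[0,0,-100],0],[85,[0,0,-130],0],[85,[0,0,-130],0]]'
python3 - <<'E'
from h import *
s=sense();w=camera("wrist");print(s["tcp_pos"],yaw(s))
g=cv2.cvtColor(w["color"],cv2.COLOR_BGR2GRAY)
cv2.imwrite("pics/w10.png",w["color"])
np.set_printoptions(linewidth=400)
for r in range(150,240,9): print(r,g[r,190:316:2])
print(g[100:270,249])
for n in("adapter_slide","chamber_slide"):
  for r in trace(w,n)[:1]:
    q=np.argwhere(r["pixels"])[:,::-1].astype(np.float32);print(n,round(r["p"],2),q.min(0),q.max(0),cv2.minAreaRect(q))
print(shift(s,[460,340,220]))
E
```

```text
time: 18.82
tcp_pos: [637.8, -143.4, 223.0]
tcp_rot: [-0.129, 0.992, -0.001, 0.003]
wrist_force: [-1.0, -0.1, -0.4]
opening: 85.1
grasp_force: 0.0
[ 637.76917205 -143.35423908  222.99908483] 104.86392555205965
150 [128 127 127 129 130 124 109  80  76  72  24  14  13  14  13  14  17  18   9  17   7   5  19  54  74 139 143 142 142 140 141 143 142 142 141 142 143 143 141 110  53   6  14  17  14  14  17  17  11  15  12  16  21 109 128 128 127 126 126 127 129 126 129]
159 [127 129 126 126 129 124  93  76  75  76  34  16  14  15  15  11  11  16  15  14   6   8  19  55  68 139 141 141 140 141 142 141 143 141 142 142 142 143 141 103  53   7   5  15  16  14   9  13  15  17  13  14  36 113 125 125 125 125 126 124 127 125 123]
168 [126 125 113  50  17  71  82  72  74  72  38  13  16   7  14  16  18  10   8  14  12   0  18  53  70 136 142 142 142 141 142 140 143 142 142 141 142 142 140 101  45  10   9  14  13  17  11  11  16  15  14  13  48 103  29   8  79 123 124 125 125 125 125]
177 [128 128 127 127 128 129 115  89  77  77  47  11  18  13  10  11   8  13  11  12  14   4  17  51  63 118 107 107
[... 1853 characters left out ...]
1 132 132 129 108  89 111 139 142 141 143 142 142 141 141 143 142 143 142 143 143 140 123 119 137 142 142 141 142 142 143 142 140 141 141 139 122 105 122 138 143 140 141 140 141 142 140 141 142 139 124 111 121 139 140 140 141 142 140
 141 142 140 142 140 142 140 129 104  90  87  89  93  94  91  75  45  14  10  15  11   8  17  14  10  13  10  16  12  17   9  14  13  10  54 108 127 130 126 128 126 129 127 126 128 128 126 111  63  28  33  75 118 129 130 128 125 126 127 127 130 127 127 129 130 131 131 130 128 126 127]
adapter_slide 0.95 [209. 108.] [296. 234.] ((252.5, 171.0), (126.0, 87.0), 90.0)
chamber_slide 0.77 [238. 135.] [267. 209.] ((252.5, 172.0), (74.0, 29.0), 90.0)
[ 47.8 512.8   0.9]
```

```bash
python3 -m jog '[[85,[5,57,0],0],[85,[10,114,0],0],[85,[16,171,0],0],[85,[21,228,0],0],[85,[26,285,0],0],[85,[31,343,0],0],[85,[37,400,0],0],[85,[42,457,20],0],[85,[47,515,40],0],[85,[47,515,40],0]]'
python3 -m jog '[[85,[0,0,0],0],[85,[0,0,0],0]]'
cat > f.py <<'E'
from h import *
import sys
s=sense();w=camera("wrist");print(s["tcp_pos"],yaw(s))
cv2.imwrite(sys.argv[1],w["color"])
for n in sys.argv[2:]:
  for r in trace(w,n)[:2]:
    q=np.argwhere(r["pixels"])[:,::-1].astype(np.float32);print(n,round(r["p"],2),r["xy"],q.min(0),q.max(0),cv2.minAreaRect(q),cv2.fitEllipse(cv2.convexHull(q)))
E
python3 f.py pics/w11.png large_dish flask
```

```text
time: 20.23
tcp_pos: [455.1, 345.0, 175.6]
tcp_rot: [-0.132, 0.991, -0.001, -0.003]
wrist_force: [-0.3, -1.3, -0.2]
opening: 85.2
grasp_force: 0.0
time: 20.48
tcp_pos: [458.8, 341.5, 178.9]
tcp_rot: [-0.128, 0.992, -0.0, -0.0]
wrist_force: [-0.8, 0.6, 0.2]
opening: 84.8
grasp_force: 0.0
[458.80905425 341.52682124 178.89925917] 104.75714384752715
large_dish 0.84 [248.0, 204.4] [210. 165.] [291. 242.] ((249.89999389648438, 203.80001831054688), (78.26236724853516, 79.60401916503906), 63.43495178222656) ((250.20310974121094, 203.68540954589844), (77.9070053100586, 80.96613311767578), 94.87335205078125)
flask 0.71 [265.1, 152.4] [210. 123.] [294. 244.] ((257.2304382324219, 181.73562622070312), (65.17668914794922, 117.18296813964844), 17.87869644165039) ((253.044677734375, 191.34812927246094), (70.60285949707031, 144.2253875732422), 19.71607208251953)
```

```bash
python3 -c "
from h import *
s=sense();w=camera('wrist')
print(s['tcp_pos'],shift(s,wat(w,(250.2,203.7),s,43)),shift(s,[460.1,342.3,98]))"
```

```text
[459.04622744 341.71269315 179.31270085] [3.800e+00 1.000e-01 1.363e+02] [-1.1  0.3 81.3]
```

```bash
python3 -m jog '[[85,[1,-1,40],0],[85,[1,-1,70],0],[85,[1,-1,81],0],[85,[1,-1,81],0],[55,[1,-1,81],0],[55,[1,-1,81],0],[55,[1,-1,81],0],[55,[1,-1,81],0],[55,[1,-1,81],0]]' 25
```

```text
time: 21.8
tcp_pos: [458.6, 342.2, 99.5]
tcp_rot: [-0.129, 0.992, 0.001, 0.001]
wrist_force: [-0.9, -0.9, 5.7]
opening: 58.9
grasp_force: 26.7
```

```bash
python3 -m jog '[[55,[0,0,-10],0],[55,[0,0,-50],0],[55,[-10,-13,-100],0],[55,[-42,-56,-125],0],[55,[-76,-101,-125],0],[55,[-110,-147,-125],0],[55,[-144,-192,-125],0],[55,[-162,-216,-125],0],[55,[-162,-216,-125],0],[55,[-162,-216,-125],0]]' 25
python3 -m jog '[[55,[0,0,0],0],[55,[0,0,0],0]]'
python3 f.py pics/w12.png large_dish adapter_large_dish
python3 -c "
import cv2,numpy as np
g=cv2.imread('pics/w12.png',0);np.set_printoptions(linewidth=400)
for r in range(120,270,8):print(r,g[r,180:326:3])"
```

```text
time: 23.05
tcp_pos: [669.0, 174.6, 223.0]
tcp_rot: [-0.129, 0.992, 0.0, -0.0]
wrist_force: [-0.4, 0.2, 0.3]
opening: 58.8
grasp_force: 27.3
time: 23.3
tcp_pos: [668.9, 175.2, 223.2]
tcp_rot: [-0.13, 0.992, 0.0, -0.0]
wrist_force: [-0.1, 0.9, -0.1]
opening: 58.5
grasp_force: 27.3
[668.8540103  175.24547721 223.19715315] 104.94610485008256
large_dish 0.6 [253.1, 249.6] [191. 196.] [311. 307.] ((251.0, 251.5), (111.0, 120.0), 90.0) ((251.58448791503906, 251.72705078125), (111.94180297851562, 120.86823272705078), 87.8321762084961)
adapter_large_dish 0.6 [252.9, 161.5] [190. 105.] [313. 224.] ((250.33621215820312, 178.7155303955078), (88.36924743652344, 125.79158020019531), 23.198591232299805) ((250.49461364746094, 170.02224731445312), (101.72106170654297, 162.9547576904297), 29.028656005859375)
120 [130 130 131 130 131 132 134 132 132 133 132 132 126 115  89  74  58  14  13  16  13  15  12  19  19  14  13  19  16  20  53 114 131 127 129 127 128 126 130 132 133 133 132 132 132 130  87  33 126]
128 [131 131 131 130 130 129 130 129 130 129 130 130 129  79  80  51   8  20  18  18   9  15  1
[... 2840 characters left out ...]
5 148 148 146 147 148 147 146 148 146 148 146 148 146 147 147  86  99 122   8  44  52  56  82]
248 [ 49  53  22   8  72  54  60  85  87  87  86  86  88  88  87  86  88  87  87  88  85 139 145 148 137  97 102 100 132 131  86  87  86  88  86  85  97  95  95  87  86  86  47  73  32  12  47  55  56]
256 [ 49  17   8   7  62  48  87 148 145 146 135  98  85  89  87  87  86  86  87  87  88  85  89  88  85  87  86  85  88  85  87  87  87  87  87  86  89  86  85  85  86  86  57  62  31   7   0  33  55]
264 [  4  11  11   8  44  56  67  88  87 104 149 100  86  87  87  87  88  86  87  86  86  86  87  88  88  87  85  86  86  88  87  89  88  88  86  88  87  86  88  87  87  86  49  80  13   8   5   2  17]
```

```bash
cat > ring.py <<'E'
from h import *
import sys
from scipy.optimize import least_squares
s=sense();w=camera("wrist");g=cv2.cvtColor(w["color"],cv2.COLOR_BGR2GRAY)
r0,r1=int(sys.argv[1]),int(sys.argv[2]);P=[]
for r in range(r0,r1):
    c=np.nonzero((g[r,195:310]>50))[0]+195
    # floor run between dark zones: outermost bright pixels reachable from dark adapter
    row=g[r]
    l=251
    L=[x for x in range(200,252) if row[x]>58 and all(row[x-5:x-1]<40)]
    Rr=[x for x in range(252,310) if row[x]>58 and all(row[x+2:x+6]<40)]
    if L:P.append((L[0]-.5,r))
    if Rr:P.append((Rr[-1]+.5,r))
X=np.array([shift(s,wat(w,p,s,9))[:2] for p in P])
f=least_squares(lambda q:np.hypot(*(X-q).T)-32,[0,0],loss="soft_l1")
print("n",len(X),"ring",f.x,"res",np.abs(f.fun).mean())
r=trace(w,"large_dish")[0];e=cv2.fitEllipse(cv2.convexHull(np.argwhere(r["pixels"])[:,::-1].astype(np.float32)))
print(r["p"],e,"dish",shift(s,wat(w,e[0],s,s["tcp_pos"][2]-56.5)),s["tcp_pos"])
E
python3 ring.py 150 194
```

```text
n 83 ring [ 0.22213128 -0.73665141] res 0.6573506356236681
0.63 ((251.6262969970703, 251.5547637939453), (111.51829528808594, 120.85355377197266), 91.16294860839844) dish [ 6.9  1.1 56.5] [669.19232017 174.87108066 223.1079645 ]
```

```bash
python3 -m jog '[[55,[-4.5,-1.8,50],0],[55,[-4.5,-1.8,95],0],[55,[-4.5,-1.8,123],0],[55,[-4.5,-1.8,123],0],[55,[-4.5,-1.8,123],0],[55,[-4.5,-1.8,123],0]]' 25
python3 f.py pics/w13.png adapter_large_dish
python3 -c "
import cv2,numpy as np
g=cv2.imread('pics/w13.png',0);np.set_printoptions(linewidth=400)
cv2.imwrite('pics/w13b.png',cv2.resize(g[100:316,107:395],(800,600)))"
```

```text
time: 24.3
tcp_pos: [675.8, 174.1, 102.1]
tcp_rot: [-0.129, 0.992, 0.0, 0.002]
wrist_force: [0.0, -1.0, -1.3]
opening: 58.9
grasp_force: 27.3
[675.79187565 174.13946688 102.13908729] 104.86563592379743
```

View pics/w13b.png

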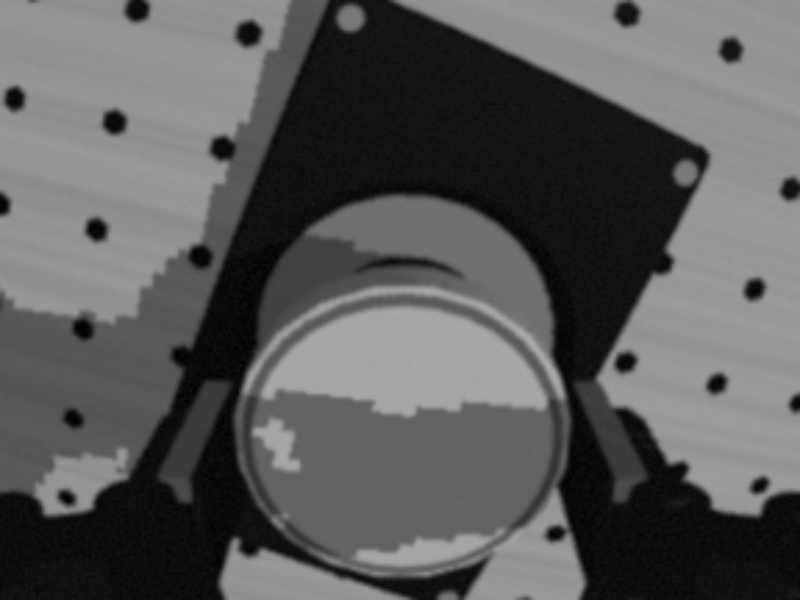

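```bash
python3 -c "
from h import *
s=sense();w=camera('wrist');z=s['tcp_pos'][2]
a=shift(s,wat(w,(253,169.5),s,9))-[32,0,0]
b=[shift(s,wat(w,(251.9,100+r/2.778),s,z-56.5)) for r in (288,577)]
print(a,b,z)"
```

```text
[ 6.8  1.9 92.6] [array([31.1,  1.3, 56.4]), array([-27.5,   1.3,  56.6])] 101.69519607889563
```

```bash
python3 -m jog '[[55,[4.5,0.7,5],0],[55,[4.5,0.7,10],0],[55,[4.5,0.7,14],0],[55,[4.5,0.7,17],0],[55,[4.5,0.7,18],0],[55,[4.5,0.7,19],0],[55,[4.5,0.7,19],0]]'
```

```text
time: 25.32
tcp_pos: [669.6, 173.2, 82.6]
tcp_rot: [-0.129, 0.992, 0.0, 0.0]
wrist_force: [-3.2, -1.0, 9.7]
opening: 58.8
grasp_force: 28.1
```

```bash
python3 -m jog '[[61,[0,0,-0.5],0],[65,[0,0,-1],0],[75,[0,0,-1],0],[85,[0,0,-3],0],[85,[0,0,-15],0],[85,[0,0,-60],0],[85,[0,0,-100],0],[85,[0,0,-135],0],[85,[0,0,-135],0]]'
python3 f.py pics/w14.png large_dish adapter_large_dish
python3 -c "
from h import *
g=cv2.imread('pics/w14.png',0);np.set_printoptions(linewidth=400)
print(g[100:240,250]);print(g[175,190:316]);s=sense();print(shift(s,[455,342,180]))"
```

```text
time: 26.45
tcp_pos: [672.0, 173.8, 221.0]
tcp_rot: [-0.129, 0.992, 0.001, 0.004]
wrist_force: [0.6, -1.3, -0.1]
opening: 84.7
grasp_force: 0.0
[672.03004222 173.83944963 221.0165422 ] 104.86627056049456
large_dish 0.8 [252.9, 180.1] [220. 148.] [283. 211.] ((251.5, 179.5), (63.0, 63.0), 90.0) ((251.687744140625, 179.37217712402344), (63.198699951171875, 64.70133972167969), 94.02653503417969)
adapter_large_dish 0.93 [251.8, 145.9] [192. 102.] [315. 245.] ((252.35325622558594, 174.05816650390625), (88.80886840820312, 125.94486999511719), 23.38521957397461) ((251.9872589111328, 173.69357299804688), (114.13394165039062, 154.09022521972656), 23.11766815185547)
[125 125 124 122 115  85  42  20  13  17  13  15  15  14  14   8  14   8  13  13  13  19  15  19  18  17   9  11  16   6  17  12  17  19  12  13  13  12  14  14  12  11  13   9  13  36  62  64  76 103 121  89  93 124 138 142 140 140 139 140 139 141 140 140 139 139 138 139 140 139 139 139 139 139 139 139 140 139 141 139 138 140 138 137 137 138 139 138 139 139 138 139 139 139 138 139 139 139 139
 138 140 137 139 138 139 139 139 134 111  88  91  74  36  12   7  17  13   8  16  13   6  13  13  15  14  15  15  12  10  15   9  14   7   6  12  13   7  13  15   7]
[121 120 122 121 120 120 119 103  79  71  72  73  72  72  70  58  39  15   9  12  15  11   0   2   5   5   3   4  11  58 104 103  87 101 130 139 139 139 138 139 137 137 139 140 138 137 138 140 137 139 137 140 140 136 139 138 138 138 137 139 139 137 140 141 138 140 139 138 138 138 141 140 140 139 140 138 139 139 140 140 138 140 137 139 139 137 138 139 139 128  99  90 114 116  67  18   5   7  10
  11  15  20  10  15   8  13  10  15  42  84 114 123 125 124 126 126 126 125 127 127 124 125 124 126 127 126]
[163.9 218.2  35.7]
```

```bash
python3 -m jog '[[85,[33,44,0],4],[85,[66,88,0],8],[85,[99,132,0],12],[85,[132,175,0],16],[85,[164,218,20],17],[85,[164,218,20],17],[85,[164,218,20],17],[85,[164,218,20],17]]'
python3 f.py pics/w15.png flask
python3 - <<'E'
import cv2
i=cv2.imread('pics/w15.png');cv2.imwrite('pics/w15b.png',cv2.resize(i[80:296,107:395],(800,600)))
E
```

```text
time: 27.6
tcp_pos: [456.5, 341.4, 195.9]
tcp_rot: [0.019, 1.0, -0.0, 0.0]
wrist_force: [-0.5, -0.2, 0.9]
opening: 85.5
grasp_force: 0.0
[456.53814689 341.3682053  195.85313236] 87.77902830589417
flask 0.64 [251.2, 182.4] [220. 123.] [283. 234.] ((251.10830688476562, 178.40032958984375), (62.61233139038086, 111.2784423828125), 2.385944128036499) ((250.8502197265625, 186.54383850097656), (69.1939926147461, 131.5438232421875), 2.549023389816284)
```

View pics/w15b.png

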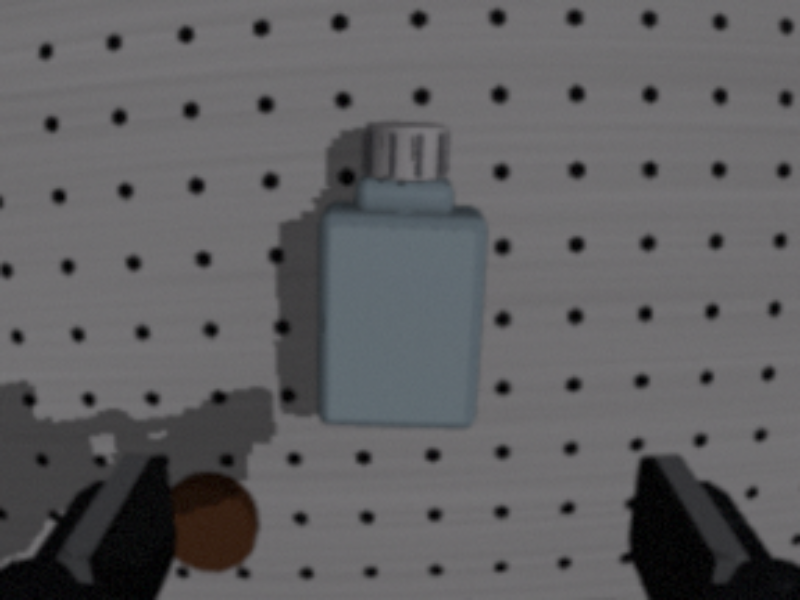

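```bash
python3 -c "
from h import *
s=sense();w=camera('wrist')
f=lambda c,r,z:print(c,r,shift(s,wat(w,(107+c/2.778,80+r/2.778),s,z)))
f(405,210,26);f(399,426,25);f(409.5,122,17)
f(322,320,25);f(481,320,25);print(s['tcp_pos'])"
```

```text
405 210 [ 33.9   2.3 170. ]
399 426 [-35.6   0.4 171. ]
409.5 122 [ 59.2   3.7 179. ]
322 320 [-1.00e-01 -2.30e+01  1.71e+02]
481 320 [ -0.2  25.5 171. ]
[456.60270098 341.29738764 196.02475274]
```

```bash
python3 -m jog '[[85,[0,0.3,50],2],[85,[0,0.3,95],2],[85,[0,0.3,122],2],[85,[0,0.3,122],2],[85,[0,0.3,122],2],[45,[0,0.3,122],2],[45,[0,0.3,122],2],[45,[0,0.3,122],2],[45,[0,0.3,122],2],[45,[0,0.3,122],2]]' 35
```

```text
time: 29.0
tcp_pos: [456.3, 342.7, 75.3]
tcp_rot: [0.036, 0.999, 0.001, 0.001]
wrist_force: [-0.2, -0.0, 6.3]
opening: 50.6
grasp_force: 37.7
```

```bash
python3 -m jog '[[45,[0,0,-10],0],[45,[0,0,-60],0],[45,[0,0,-110],0],[45,[-5,-40,-135],0],[45,[-11,-95,-135],2],[45,[-18,-150,-135],4],[45,[-24,-205,-135],6],[45,[-30,-260,-135],8],[45,[-36,-315,-135],10],[45,[-40,-355,-135],10]]' 35
python3 -m jog '[[45,[0,0,0],0],[45,[0,0,0],0],[45,[0,0,0],0]]'
python3 f.py pics/w16.png flask adapter_flask
python3 -c "
import cv2,numpy as np
g=cv2.imread('pics/w16.png',0);np.set_printoptions(linewidth=400)
for r in range(96,240,6):print(r,g[r,180:326:3])"
```

```text
time: 30.25
tcp_pos: [469.3, -16.8, 209.4]
tcp_rot: [0.124, 0.992, -0.0, 0.0]
wrist_force: [0.5, -0.9, -1.4]
opening: 50.5
grasp_force: 36.9
time: 30.62
tcp_pos: [469.7, -13.8, 209.0]
tcp_rot: [0.122, 0.993, 0.0, -0.0]
wrist_force: [-0.5, -0.3, -1.1]
opening: 50.1
grasp_force: 36.9
[469.65679186 -13.77821102 208.99421489] 75.95707317799636
flask 0.8 [251.2, 240.9] [195. 139.] [308. 326.] ((251.5, 232.5), (187.0, 113.0), 90.0) ((251.3812255859375, 244.61489868164062), (116.02242279052734, 225.78848266601562), 0.11676707863807678)
adapter_flask 0.94 [244.4, 128.9] [203. 105.] [295. 192.] ((249.0, 148.5), (91.99998474121094, 86.99998474121094), 0.0) ((249.2709503173828, 150.9641876220703), (108.9077377319336, 124.85089874267578), 177.9050750732422)
96 [128 129 130 131 130 130 129 129 129 128 128 127 126 124 127 128 129 127 127 127 126 119 114 128 129 131 130 130 131 132 102 102 130 128 129 129 129 129 131 130 132 127 128 124 126 124 127 126 127]
102 [132 130 130 128 127 125 124 126 129 129 130 129 127 122 127 127 130 128 131 131 131  97  69 129 130 128 128 127 130 130 132 131 129 128 12
[... 3802 characters left out ...]
0 110 112 111 109 109 111 110 111 110 110 112 111 113 112 111 110 108 124 130 130 128 129 128]
222 [ 76  75  77  74  75 110  79  99 121 120 121 120 121 121 122 120 119 121 120 119 119 120 120 119 121 122 120 120 121 119 121 119 120 120 121 119 121 119 120 121 118 108 106 130 130 128 127 126 126]
228 [ 74  75  75  73  73 108  75  97 120 118 121 121 117 120 121 121 119 121 120 118 121 122 121 121 120 120 118 120 119 122 121 120 119 119 120 120 119 121 120 120 116 109 104 129 128 128 131 129 131]
234 [ 74  75  74  73  75  77  73  95 118 118 121 122 118 123 120 119 120 120 120 121 119 121 122 119 122 120 119 121 119 120 122 120 120 120 120 119 120 120 119 120 113 107 103 127 124 127 126 128 103]
```

```bash
python3 -c "
from h import *
g=cv2.imread('pics/w16.png',0)
print(g[100:155,250],g[130:155,236])
s=sense();w=camera('wrist')
for r in (115.5,116.5,117.5,118.5): print(r,shift(s,wat(w,(249.4,r),s,9))-[52,0,0])
print(shift(s,wat(w,(249,105.5),s,14))-[63.9,0,0])"
```

```text
[130 129 129 129 123  82  35   9  11  19  16   6  16  15  12   4   6  35
  69  92  97  95  96  96  97  97  97  97  95  95  95  97  96  96  94  97
  94  96  94  87  87  85  83  85  87  95 125 130 124 127 126 126 127 128
 126] [96 95 96 97 94 96 95 95 94 94 86 83 84 85 87 93 98 99 98 96 96 96 97 98
 99]
115.5 [ 13.8  -0.6 199.9]
116.5 [ 12.9  -0.6 199.9]
117.5 [ 12.   -0.6 199.9]
118.5 [ 11.1  -0.6 199.9]
[ 11.   -0.9 194.9]
```

```bash
python3 -m jog '[[45,[1,-2,50],0],[45,[1,-2,90],0],[45,[1,-2,111],0],[45,[1,-2,111],0],[45,[1,-2,111],0],[45,[1,-2,111],0]]' 35
python3 f.py pics/w17.png 
python3 -c "
from h import *
g=cv2.imread('pics/w17.png',0);np.set_printoptions(linewidth=400)
print(g[80:170,250]);
for r in (125,135,145,160,175,190,220):print(r,g[r,180:326:2])"
```

```text
time: 31.58
tcp_pos: [469.4, -16.4, 99.1]
tcp_rot: [0.123, 0.992, 0.0, 0.001]
wrist_force: [0.2, -0.1, -1.1]
opening: 50.3
grasp_force: 36.9
[469.38069426 -16.39368372  99.09996498] 75.87482709532408
[134 136 134 133 132 135 135 135 136 135 131 126 114  96  78  73  92 120 133 137 135 136 131 100  46  18  11  20  18  22  19  18  17  13  15  14  18  16  11  12   6  13  10   8  22  61  95 103 101 100 102 100 102 102 102  99 100 102 100  97  90  88  89  89  90 100 131 139 133 133 133 133 134 134 137 134 134 136 135 134 135 134 135 136 134 134 135 135 136 136]
125 [19 11 15 18 18 11 13 11  8 30 39 39 38 40 42 44 45 46 46 46 49 48 50 49 54 53 56 55 59 59 60 58 61 61 61 61 60 62 60 60 61 60 58 57 58 57 59 58 58 56 54 53 52 54 50 49 48 49 48 47 43 43 38 33  7  6 11 13 14 12 12 21 19]
135 [ 10  14  12  17  18   4  10  13  12  70 101 102 100 101 103 101  99 102 101 100 102 102 102 101 101 101 100 100 101 100 100 101 101 100 100  99 103 103 100 101 101 101 101 101 101 101 102 101 104 100 101 101 102 101 101 102 102 102 103 100 101 103 103  80  10   1   5  10  19  13  14  12  19]
145 [ 13  12  1
[... 774 characters left out ...]
 72  72  94  60  95 100 100 100 100 100  98  98  99 100 100  96  27   8  11   8  10   9  16  19  20  11]
190 [ 32  14  14  15  17  17  15  15   7   9  37  57  61  59  60  59  58  58  59  57  78  92 107 118 118 118 118 118 119 120 120 120 121 121 120 122 120 121 121 122 121 122 122 123 124 123 124 123 125 123 122 118 105  98  98 100  99  99 100 100  97 101  70  12   1  11   6  20  12  13  20   3  34]
220 [ 78  39   7   8  12   4   3  17  65  83 100 117 128 126 127 125 127 128 126 128 126 125 128 126 127 127 126 128 129 128 127 127 126 126 127 127 128 128 126 127 128 128 127 127 128 129 126 127 127 125 128 128 127 126 127 127 126 127 127 128 125 118 115 115  55   7  14  17  14  15  18  53 133]
```

```bash
python3 -c "
from h import *
s=sense();w=camera('wrist');z=s['tcp_pos'][2]
print(shift(s,wat(w,(252.5,124.7),s,9))-[52,0,0],shift(s,wat(w,(252.5,139.7),s,z-74.8))-[48,0,0],shift(s,wat(w,(252.5,103.3),s,14))-[63.9,0,0],z)"
```

```text
[12.5  1.8 89.9] [10.2  1.7 74.7] [12.   1.8 84.8] 99.01161551572308
```

Shift x +2; lower 14.7 to the floor.

```bash
python3 -m jog '[[45,[2,0.1,4],0],[45,[2,0.1,8],0],[45,[2,0.1,11],0],[45,[2,0.1,13],0],[45,[2,0.1,14],0],[45,[2,0.1,14.7],0],[45,[2,0.1,14.7],0]]'
```

```text
time: 32.55
tcp_pos: [466.1, -15.9, 84.3]
tcp_rot: [0.123, 0.992, 0.0, 0.0]
wrist_force: [-4.2, -1.0, 11.4]
opening: 50.4
grasp_force: 38.4
```

```bash
python3 -m jog '[[52,[0,0,-0.5],0],[55,[0,0,-1],0],[65,[0,0,-1],0],[75,[0,0,-3],0],[80,[0,0,-15],0],[85,[0,0,-60],0],[85,[0,0,-100],0],[85,[0,0,-150],0],[85,[0,0,-150],0],[85,[0,0,-150],0]]'
python3 f.py pics/w18.png flask
python3 - <<'E'
from h import *
b=camera("top");g=cv2.imread('pics/w18.png',0);np.set_printoptions(linewidth=400)
print(g[90:240,250])
for r in (130,150,170,200):print(r,g[r,190:316:2])
for n in("small_dish","chamber_slide","large_dish","flask","objective","oil_bottle"):
    for r in trace(b,n)[:2]: print(n,round(r["p"],2),r["xy"],np.round(at(b,r["xy"],20)[:2]))
E
```

```text
time: 33.8
tcp_pos: [466.2, -15.8, 233.5]
tcp_rot: [0.123, 0.992, 0.0, 0.0]
wrist_force: [0.2, -0.6, -0.7]
opening: 85.1
grasp_force: 0.0
[466.15406507 -15.84513924 233.4605381 ] 75.86538610146599
flask 0.79 [249.9, 177.7] [224. 122.] [279. 222.] ((251.5, 172.0), (100.0, 55.0), 90.0) ((251.08056640625, 179.10372924804688), (61.16061782836914, 118.63309478759766), 1.2628872394561768)
[122 123 120 118 121 122 122 121 122 122 104  69  38  36  67 103 121 115  63  15  11  17  14  12   9  13   8   6   8  42  83  91  86  92 116 122 118 120 120 121 121 122 122 122 125 124 125 124 125 125 116  83  85  98 109 113 108 104 103  96  90  90  91 100 103 102 102 114 117 117 117 114 116 117 115 116 116 115 114 115 116 116 117 115 115 115 116 115 115 115 114 116 117 113 116 115 114 115 116
 115 115 114 115 113 116 116 116 116 117 115 115 114 115 115 114 116 116 114 113 115 114 115 115 116 115 116 115 116 115 110  97  77  49  25  13  13   9  13  42  91 116 122 124 121 123 123 125 128 125 126]
130 [122 124 123 124 125 126 124 118  72  68  41  15  19   5  16  11  44  89  91  94  74  58  54  53  47  53  7
[... 523 characters left out ...]
14 114 116 116 115 116 117 115 117 114 115 116 116 115 113 105  96  85  32   2  14  19  14  34 106 125 121 124 122 123 124 124 122 123 122]
200 [121 121 120 122 122 124 122 120 109  72  70  51  13   5   0   8   6  27  68  94 117 115 114 115 114 115 116 115 115 114 115 115 115 113 115 116 116 115 115 114 113 115 110 102  85  76   2  10  12  13   6  82 121 122 120 122 124 123 125 123 124 124 125]
small_dish 0.43 [164.9, 198.0] [537. 258.]
chamber_slide 0.72 [300.1, 165.8] [ 634. -142.]
large_dish 0.7 [194.4, 155.9] [663. 174.]
large_dish 0.57 [251.7, 165.1] [636.   3.]
objective 0.63 [249.6, 163.1] [642.   9.]
objective 0.46 [194.4, 155.8] [663. 174.]
oil_bottle 0.39 [192.9, 223.0] [464. 175.]
```

```bash
python3 -c "
from workcell import *
print(hand_in())"
```

```text
the job is handed in; nothing more can be done
None
```

I loaded the small dish, chamber slide, large dish and flask into their own adapters, and handed the job in after about 34 s of robot time; the hand-in gave no verdict. Each touched down at the height expected for the recess floor. The wrist pictures afterwards show all four inside their recesses. The objective lens and the oil bottle look unmoved.

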